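# Hold an end block in the corner of the drilling jig

## Task

The long round-ended maple block is to be drilled next: pick it up and set it flat on the plywood drilling jig, square end towards the short stop, then press it into the corner so that its side bears along the long fence and its square end bears on the stop at the same time. Finish while still holding it pressed firmly against both, without letting go; leave the shorter block, the cork block and the little brass plane where they are.

Things in the scene. Friction and masses are not known exactly. Their poses are not given: they have to be found in the camera images.
- end_block_center (a point): Centre (half-way up and along) of the block to be drilled: loose pale maple, 90 long x 44 wide x 52 mm high, 0.1 to 0.2 kg, standing on the bench; from above one end is square, the other half-round (radius 22), a dark dot on top near the round end. The longer of the two such blocks. y axis: along it to the square end; x: across its 44 mm width, flat sides; z up.
- end_block_square_end (a point): Centre of the square end face of that block, half-way up: 45 mm from its centre along its y. Same axes. When the block is seated this point lies at x = -22, y = 0, z = 26 mm in the frame of jig_corner.
- jig_corner (a point): Inner corner of the fixed drilling jig, at its board's top: where fence and stop faces would meet (both end 8 mm short, a dust gap). Board: plywood, 170 (x) x 200 (y) x 12 mm high, its centre 50 mm to -x and 60 mm to -y of here. x points square into the long fence, y square into the end stop, z up; the free bed is at negative x and y. It does not move.
- long_fence: Hardwood fence screwed on the far (+x) side of the jig: 24 thick (x), 140 long (y), 18 mm high above the board. Origin at the middle of its underside, on the board's top; its inner face is 12 mm to -x of the origin. Axes as jig_corner. Its top is 30 mm above the bench: a finger on the block's fence side must stay above it.
- end_stop: Shorter hardwood stop on the left (+y) side of the jig, square to the fence: 75 long (x), 24 thick (y), 18 mm high above the board. Origin at the middle of its underside; its inner face is 12 mm to -y of the origin. Same axes as jig_corner.
- spare_block_center (a point): Centre of the shorter block, not to be used: same wood, width, height and shape, only 60 mm long. Loose. Axes as for the long block.
- cork_block_center (a point): Centre of the cork sanding block, 46 x 90 x 27 mm high, square at both ends. Loose, leave alone.
- small_plane_center (a point): Centre of a little brass finger plane, 23 x 48 x 25 mm high. Loose, leave alone.
There are look-alikes about, which are no part of the job. Leave any purple look-alike of the part that bears end_block_center alone.

How it is judged (in metres and radians):
On the way:
1. the long block has been picked up off the bench (height (world z) of end_block_center above 0.046 m), for 0.2 s.
At the end, for the whole second after the job is handed in: Through the last second the long block stands flat in the jig (4 mm, 0.05 rad), square end to the stop, within 4 mm and 0.035 rad of fully home in the corner, pressed with over 1.5 N on the long fence and over 1.5 N on the stop at once, and the fingers hold or press it with over 1.5 N (contact force between end_block and long_fence above 1.5 N and contact force between end_block and end_stop above 1.5 N and contact force between the fingers and end_block above 1.5 N and angle between the y axis of end_block_square_end and the y axis of jig_corner, either way round below 0.035 rad and angle between end_block_square_end's own z axis and vertical below 0.05 rad and x of end_block_square_end in the frame of jig_corner between -0.026 and -0.018 m and y of end_block_square_end in the frame of jig_corner between -0.004 and 0.004 m and z of end_block_square_end in the frame of jig_corner between 0.022 and 0.03 m); the arm keeps its last pose, push and grip.
It fails at once if the shorter block is moved more than 25 mm (distance of spare_block_center from where it was at the start of the episode above 0.025 m).
It fails at once if the cork block is moved more than 25 mm (distance of cork_block_center from where it was at the start of the episode above 0.025 m).
It fails at once if the brass plane is moved more than 25 mm (distance of small_plane_center from where it was at the start of the episode above 0.025 m).
It also fails if it takes over 42 s, if anything falls off the work surface, if the arm or the gripper's body presses on something with over 40 N, if the wrist force passes 120 N, or if a joint passes its speed limit or range.

## Robot

A 6-joint arm with a two-finger parallel gripper is mounted at the origin on a cart in front of the work surface, level with it; the furniture and walls round the work are solid. World frame = base frame: x ahead of the robot, y to its left, z up, the work surface at z = 0. Lengths are in m, angles in degrees, forces in N, time in s.
With the tool pointing down it reaches from about 0.3 to 0.75 m from the base axis. Payload 8.5 kg.
Tool frame: the origin (TCP) lies midway between the tips of the shut fingers; the grasp point (between the pads) lies 19 mm behind it (env.grip_depth is the distance from the TCP to the grasp point, in m); y points along the fingers, x is the direction in which the jaws open and shut, and the axes are right-handed (so a half turn about y gives the same grasp; the last joint's range is limited). The gripper opens to 85 mm and grips with 20 to 120 N. Pads are 22 mm wide; open, the fingers measure 114 mm over their backs; the gripper's body (76 mm by 85 mm) begins 54 mm behind the grasp point. The pads swing forward as they close: fully open they stand 13 mm farther back than shut.
Start: joints at [-78.627, 21.807, 74.336, -0, 83.858, -12.336], TCP at [0.221, -0.504, 0.211] pointing down, gripper open.
Joint ranges: [-178.18, 178.18], [-50.72, 133.34], [12.68, 142.11], [-81.47, 261.47], [9.98, 163.14], [-165.26, 165.26]. Speed limits (degrees/s): [136.94, 136.94, 180, 180, 180, 180].

## Interface

Orientations are given as a 3x3 rotation matrix whose columns are the frame's x, y, z axes.
In Python, from rig import env gives the robot as it stands.
- The arm moves only by the shell command python3 -m inch 'ROWS' [FORCE]. ROWS is JSON, a list that holds one entry, the list of rows, each a list of 7 numbers: the gripper command: -1 is shut, 1 is fully open, values between are in proportion, then the shift along the world's x, y, z in cm, then the turn, a rotation vector about the world's x, y, z in degrees. In form: [[[grip, dx, dy, dz, rx, ry, rz], ...]]. A call has 1 to 20 rows; each row is the pose to reach, as a shift and turn from the pose commanded when the call began; what a row does not reach only later rows make up. A row lasts 1/8 s, in which the tool goes at most 62.5 mm and 10.7 degrees, less where a joint would pass 70% of its speed; a pose out of reach is approached as far as the arm can. A call with a gripper value outside its range is refused whole. The fingers move at their own pace and stop on an object; FORCE is the grip in N (left out, the last holds). Time passes only in rows, so rows that repeat a pose let the fingers close. It gives the time, the measured TCP pose, the force and the opening at its end, in the units of the state.
- env.observe(): the state, without advancing time (a new reading comes with each control period).
- env.get_image(name): name is "scene" or "top" or "wrist"; returns a dict with "frame" (400x640x3 uint8, red, green, blue), "mtx" (3x3 intrinsics, pixels), "rvec" (rotation vector, rad) and "tvec" (3), from world to camera coordinates, as OpenCV has them. Camera axes: x right, y down, z forward; pixel columns grow to the right and rows downward; lengths in m; the calibration is good to about 2 mm. A picture is of the moment at which its call begins. There is no depth.
- env.close_job(): hands the job in, once; it reports no verdict.
The state is a dict: "time_s": time; "q": joint angles; "qvel": joint speeds; "joint_efforts": joint torques, N m; "position": TCP position; "tool_rot": TCP orientation; "ft_force": force on the tool from outside, world axes, zero at the start; "wrist_torque": the same for the moment, N m; "grip_width": finger opening in m.
Only numpy, scipy, OpenCV 4.12 (cv2) and the standard library are available. Lean on these libraries where they do the work, as an engineer would, in place of code of your own. Each camera call takes 0.05 s, during which the arm holds its last target.

## Working session

There is one attempt and no reset: what is moved stays moved. The work goes in short steps, Python scripts to look and compute and a shell command to move; the robot and the scene stay as the last step left them, time stands still between calls to the robot, and variables do not carry over. Pictures are saved under pics/ and viewed, and the job is handed in when it is done.

```bash
ls; mkdir -p pics
python3 - <<'E'
from rig import env
import cv2,json,numpy as np
for n in ["scene","top","wrist"]:
    im=env.get_image(n); cv2.imwrite(f"pics/{n}0.png",im["frame"][:,:,::-1])
    np.savez(f"{n}0.npz",**im)
    print(n,im["mtx"].tolist(),im["rvec"],im["tvec"])
s=env.observe();print(s)
E
```

```text
pics
scene [[406.22701882111744, 0.0, 318.29700353988574], [0.0, 406.22701882111744, 197.71539618816655], [0.0, 0.0, 1.0]] [ 0.8339767  -2.40835556  1.27302115] [0.38965579 0.23789825 0.70820801]
top [[387.515287613163, 0.0, 323.2341278578352], [0.0, 387.515287613163, 201.6621813203523], [0.0, 0.0, 1.0]] [ 2.19144876 -2.15854858  0.08089373] [-0.02822534  0.50602212  1.12272881]
wrist [[336.9912260403239, 0.0, 319.70523054364594], [0.0, 336.9912260403239, 200.84600433477945], [0.0, 0.0, 1.0]] [-2.4132101   1.5750167   0.24187001] [-0.54937315 -0.03850287  0.38147205]
{'time_s': 0.15, 'q': array([-7.86278361e+01,  2.18340489e+01,  7.43708480e+01, -3.53743024e-04,
        8.38580567e+01, -1.23374435e+01]), 'qvel': array([ 0.00229729, -0.09932953, -0.26209392, -0.05689674,  0.00216355,
       -0.04762247]), 'joint_efforts': array([ 2.17380904e-03, -4.48627818e+01, -2.31344694e+01, -1.83575385e-04,
        3.80396916e-03, -1.40979303e-06]), 'position': array([ 0.22109049, -0.50335229,  0.21045871]), 'tool_rot': array([[ 4.02101798e-01, -2.22670480e-04,  9.15594940e-01],
       [-9.15594337e-01,  1.07596672e-03,  4.02101794e-01],
       [-1.07468588e-03, -9.99999396e-01,  2.28772321e-04]]), 'ft_force': array([ 0.13744958, -0.45940733,  0.13296072]), 'wrist_torque': array([-0.03681901,  0.03577404, -0.03878776]), 'grip_width': 0.08535661422630472}
```

View pics/top0.png

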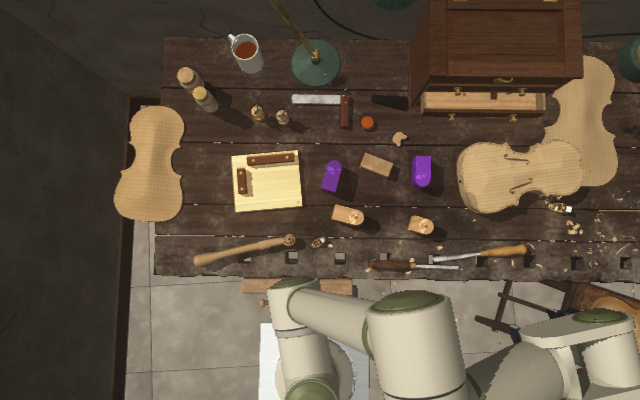

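View pics/scene0.png

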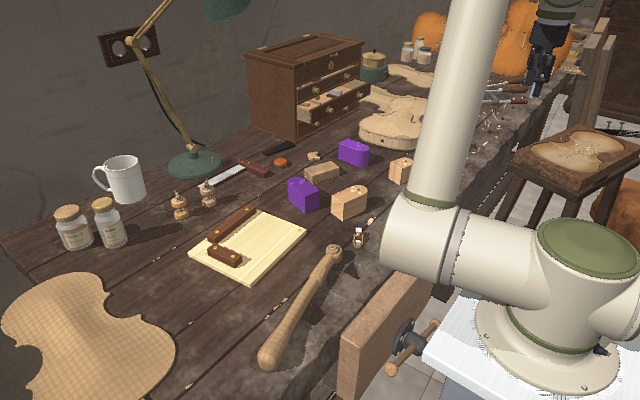

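View pics/wrist0.png

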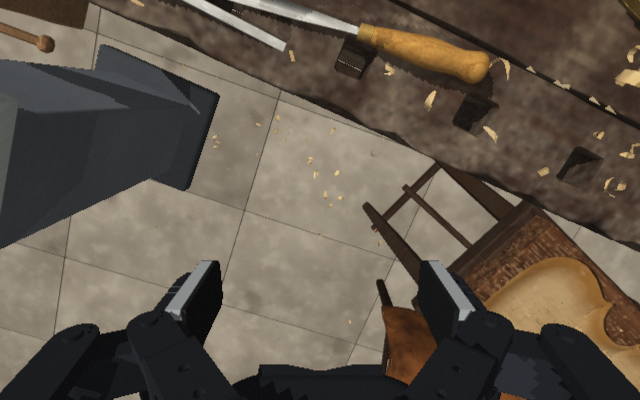

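The top view shows two pale maple blocks, at (348,214) and (421,225), and purple look-alikes at (331,176) and (422,171). The cork block is at (376,165), the brass plane at about (319,242), and the jig at (267,180). The block at (348,214) looks like the longer one, so I'm enlarging it to check.

```bash
cat > h.py <<'E'
import numpy as np,cv2
def load(f): d=np.load(f); return {k:d[k] for k in d.files}
def unproj(im,u,v,z):
    R=cv2.Rodrigues(im["rvec"])[0]; t=im["tvec"].ravel()
    p=cv2.undistortPoints(np.array([[[u,v]]],float),im["mtx"],None).ravel()
    d=R.T@np.array([p[0],p[1],1.]); c=-R.T@t
    return c+d*(z-c[2])/d[2]
def proj(im,P): return cv2.projectPoints(np.array(P,float).reshape(-1,3),im["rvec"],im["tvec"],im["mtx"],None)[0].reshape(-1,2)
E
python3 - <<'E'
from h import *
im=load("top0.npz")["frame"][:,:,::-1]
cv2.imwrite("pics/c1.png",cv2.resize(im[190:250,300:450],None,fx=5.3,fy=5.3,interpolation=cv2.INTER_CUBIC))
cv2.imwrite("pics/c2.png",cv2.resize(im[145:220,220:310],None,fx=8,fy=8,interpolation=cv2.INTER_CUBIC)[:600])
im=load("scene0.npz")["frame"][:,:,::-1]
cv2.imwrite("pics/c3.png",cv2.resize(im[145:295,180:420],None,fx=3.3,fy=3.3,interpolation=cv2.INTER_CUBIC)[:600])
E
```

```text
(no output)
```

View pics/c1.png

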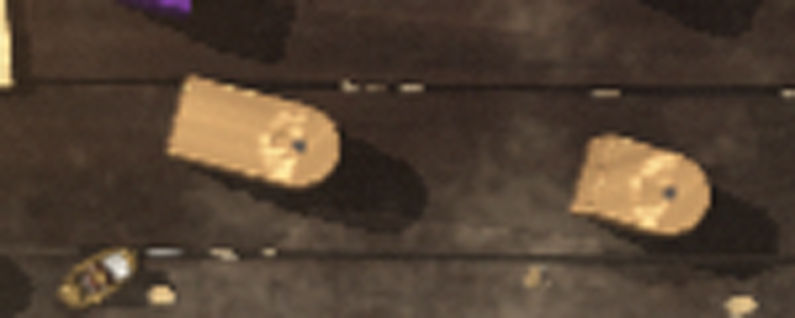

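View pics/c2.png

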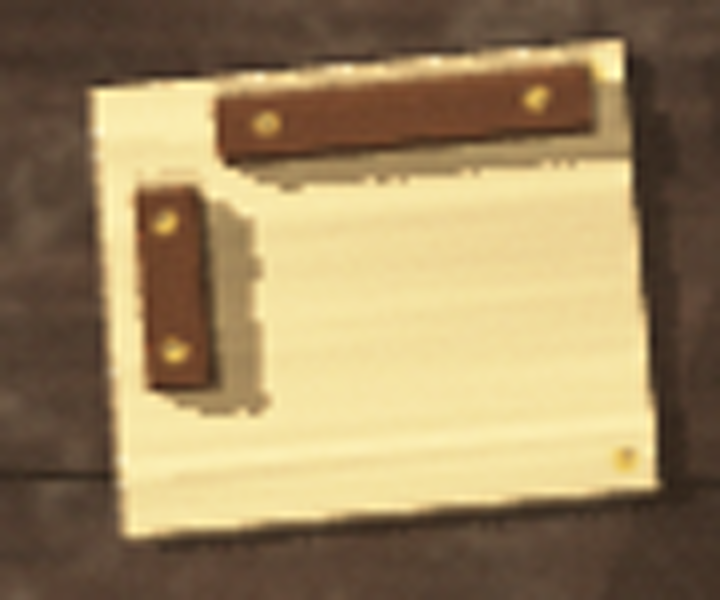

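View pics/c3.png

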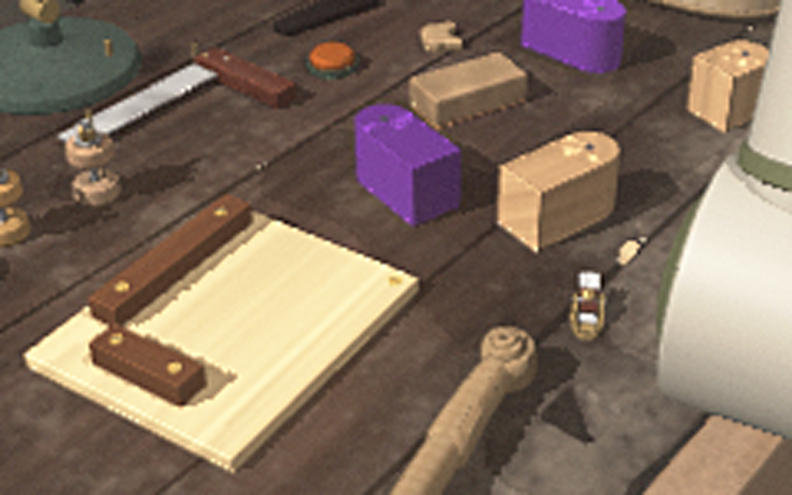

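```bash
cat >> h.py <<'E'
from scipy.optimize import least_squares
def fit(obs,x0,zref):
    # obs: list of (im, [(local xyz),(u,v)]...) ; pose x,y,yaw
    def res(p):
        c,s=np.cos(p[2]),np.sin(p[2]); r=[]
        for im,prs in obs:
            L=np.array([a for a,b in prs],float); B=np.array([b for a,b in prs],float)
            W=np.c_[p[0]+c*L[:,0]-s*L[:,1],p[1]+s*L[:,0]+c*L[:,1],zref+L[:,2]]
            r.append((proj(im,W)-B).ravel())
        return np.concatenate(r)
    o=least_squares(res,x0,loss='soft_l1'); return o.x,res(o.x)
def crop(p,f,x,y): return ((p[0]+.5)/f-.5+x,(p[1]+.5)/f-.5+y)
E
python3 - <<'E'
from h import *
t=load("top0.npz");s=load("scene0.npz")
A=lambda *p:crop(p,5.3,300,190)
B=lambda *p:crop(p,8,220,145)
C=lambda *p:crop(p,3.3,180,145)
for n,p in [("sqTL",A(190,77)),("sqBL",A(168,153)),("dot",A(299,146)),("tip",A(341,152))]: print(n,unproj(t,*p,.052))
for n,p in [("sqTL",A(604,134)),("sqBL",A(572,210)),("dot",A(669,193)),("tip",A(711,200))]: print("spare",n,unproj(t,*p,.052))
for n,p in [("TL",B(90,88)),("TR",B(625,40)),("BR",B(660,488)),("BL",B(124,538))]: print("board",n,unproj(t,*p,.012))
for n,p in [("sq1",C(499,165)),("sq2",C(540,187))]: print("scene",n,unproj(s,*p,.052))
for n,p in [("R",C(418,280)),("L",C(27,355)),("Bot",C(232,466))]: print("scene board",n,unproj(s,*p,.012))
print("cork",unproj(t,376,165,.027),"plane",unproj(t,318,242,.02),"purple",unproj(t,331,176,.05))
E
```

```text
sqTL [ 0.49724697 -0.05597783  0.052     ]
sqBL [ 0.45594728 -0.04463939  0.052     ]
dot [ 0.46079231 -0.11523834  0.052     ]
tip [ 0.45789861 -0.1378967   0.052     ]
spare sqTL [ 0.46974553 -0.2794824   0.052     ]
spare sqBL [ 0.42860439 -0.26215937  0.052     ]
spare dot [ 0.43852355 -0.31424397  0.052     ]
spare tip [ 0.4351118 -0.3367438  0.052    ]
board TL [0.64220504 0.25977844 0.012     ]
board TR [0.66328934 0.05881266 0.012     ]
board BR [0.49456137 0.042268   0.012     ]
board BL [0.47297067 0.24115023 0.012     ]
scene sq1 [ 0.49979497 -0.05588171  0.052     ]
scene sq2 [ 0.46092536 -0.05174384  0.052     ]
scene board R [0.49372126 0.04403321 0.012     ]
scene board L [0.63991518 0.25793266 0.012     ]
scene board Bot [0.46982786 0.2436485  0.012     ]
cork [ 0.61689766 -0.17486998  0.027     ] plane [ 0.38772086 -0.0070655   0.02      ] purple [ 0.57874621 -0.04213359  0.05      ]
```

The long block fits the one at (348,214): sides 44 mm and length 89.6 mm. The block at (421,225) measures about 67 mm, so it is the spare. I'll hover over the long block with the jaws across its width.

```bash
python3 -m inch '[[[0.6,24.6,41.1,0,0,0,53],[0.6,24.6,41.1,0,0,0,53],[0.6,24.6,41.1,0,0,0,53],[0.6,24.6,41.1,0,0,0,53],[0.6,24.6,41.1,0,0,0,53],[0.6,24.6,41.1,0,0,0,53],[0.6,24.6,41.1,0,0,0,53],[0.6,24.6,41.1,0,0,0,53],[0.6,24.6,41.1,0,0,0,53],[0.6,24.6,41.1,0,0,0,53],[0.6,24.6,41.1,0,0,0,53]]]' 60
python3 - <<'E'
from rig import env
import cv2,numpy as np
im=env.get_image("wrist"); cv2.imwrite("pics/w1.png",im["frame"][:,:,::-1]); np.savez("w1.npz",**im)
E
```

```text
time_s: 1.52
position: [0.4667, -0.0935, 0.2109]
tool_rot: [[0.973, -0.0, 0.232], [-0.232, -0.0, 0.973], [-0.0, -1.0, -0.0]]
ft_force: [-0.3, -0.1, 0.4]
grip_width: 0.0684
```

View pics/w1.png

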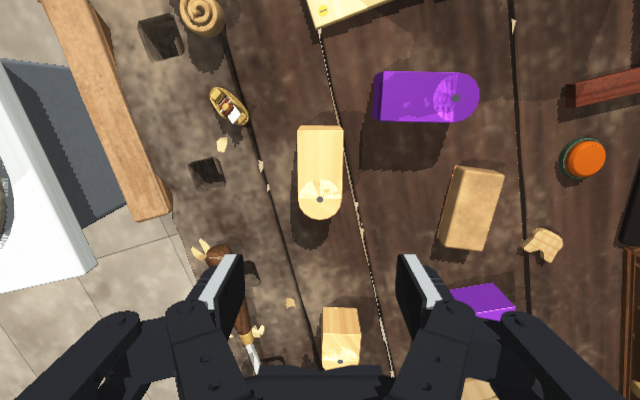

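The wrist view shows the long block at (320,172), nearly aligned with the jaws, with its square end away from the gripper and the dot at (320,199). I'll enlarge it.

Run:
```python
from h import *
im=load("w1.npz")["frame"][:,:,::-1]
cv2.imwrite("pics/c4.png",cv2.resize(im[115:235,270:370],None,fx=5,fy=5,interpolation=cv2.INTER_CUBIC))
```

```text
(no output)
```

View pics/c4.png

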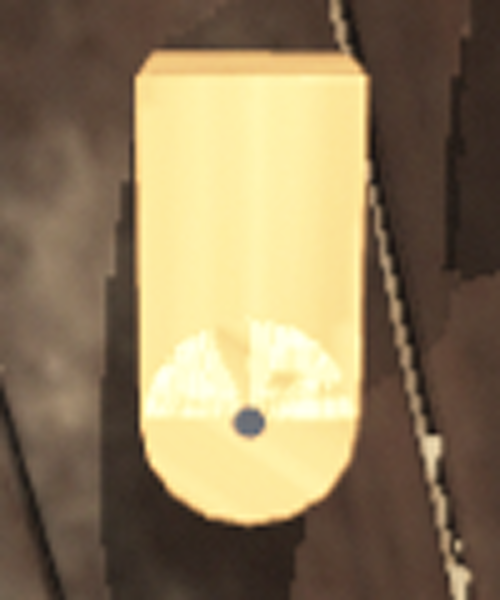

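Run:
```python
from h import *
w=load("w1.npz")
A=lambda *p:crop(p,5,270,115)
ob=[((-.022,.045,.052),A(134,76)),((.022,.045,.052),A(370,76)),((0,-.045,.052),A(250,524)),((-.022,.045,0),A(148,51)),((.022,.045,0),A(352,51)),((-.022,-.023,.052),A(141,418)),((.022,-.023,.052),A(358,418))]
x,r=fit([(w,ob)],[.467,-.094,-.23],0.)
print(x,np.degrees(x[2]));print(r.reshape(-1,2).round(1))
for a,p in ob: print(a,unproj(w,*p,a[2]).round(4))
```

```text
[ 0.4672992  -0.09234039 -0.23575706] -13.507884573591017
[[-0.  -0.5]
 [-0.5 -0.4]
 [-0.1 -0.1]
 [ 0.4  0.1]
 [ 0.   0.2]
 [-0.2  0.3]
 [ 0.4  0.4]]
(-0.022, 0.045, 0.052) [ 0.4563 -0.0439  0.052 ]
(0.022, 0.045, 0.052) [ 0.4996 -0.0542  0.052 ]
(0, -0.045, 0.052) [ 0.4568 -0.1363  0.052 ]
(-0.022, 0.045, 0) [ 0.456  -0.0432  0.    ]
(0.022, 0.045, 0) [ 0.4992 -0.0535  0.    ]
(-0.022, -0.023, 0.052) [ 0.4408 -0.1093  0.052 ]
(0.022, -0.023, 0.052) [ 0.483  -0.1193  0.052 ]
```

```bash
python3 -m inch '[[[0.6,0.1,0.4,-6,0,0,0],[0.6,0.1,0.4,-12,0,0,0],[0.6,0.1,0.4,-16,0,0,0],[0.6,0.1,0.4,-18.7,0,0,0],[0.6,0.1,0.4,-18.7,0,0,0],[0.6,0.1,0.4,-18.7,0,0,0],[-1,0.1,0.4,-18.7,0,0,0],[-1,0.1,0.4,-18.7,0,0,0],[-1,0.1,0.4,-18.7,0,0,0],[-1,0.1,0.4,-18.7,0,0,0],[-1,0.1,0.4,-18.7,0,0,0],[-1,0.1,0.4,-18.7,0,0,0]]]' 60
```

```text
time_s: 3.08
position: [0.4685, -0.0889, 0.0253]
tool_rot: [[0.973, 0.002, 0.23], [-0.23, -0.001, 0.973], [0.002, -1.0, -0.001]]
ft_force: [-2.9, -0.6, 10.2]
grip_width: 0.0416
```

```bash
python3 -m inch '[[[-1,0,0,3,0,0,0],[-1,0,0,8,0,0,0],[-1,0,0,12,0,0,0],[-1,0,0,12,0,0,0],[-1,0,0,12,0,0,0]]]' 60
python3 - <<'E'
from rig import env
import cv2,numpy as np
for n in ["wrist","scene"]:
  im=env.get_image(n); cv2.imwrite(f"pics/{n}2.png",im["frame"][:,:,::-1]); np.savez(f"{n}2.npz",**im)
E
```

```text
time_s: 3.7
position: [0.4675, -0.0883, 0.1433]
tool_rot: [[0.973, -0.001, 0.23], [-0.23, 0.001, 0.973], [-0.001, -1.0, 0.0]]
ft_force: [-0.3, -0.6, -2.4]
grip_width: 0.042
```

View pics/wrist2.png

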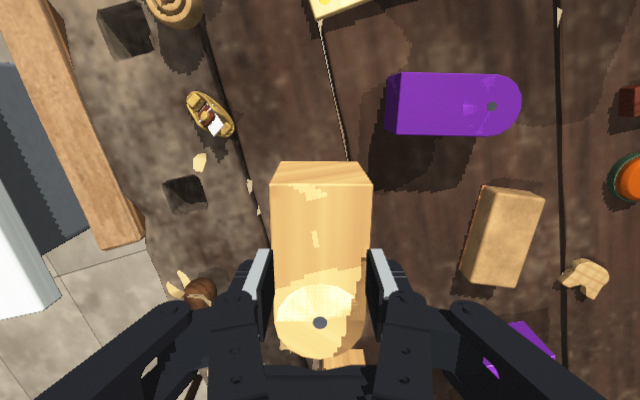

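View pics/scene2.png

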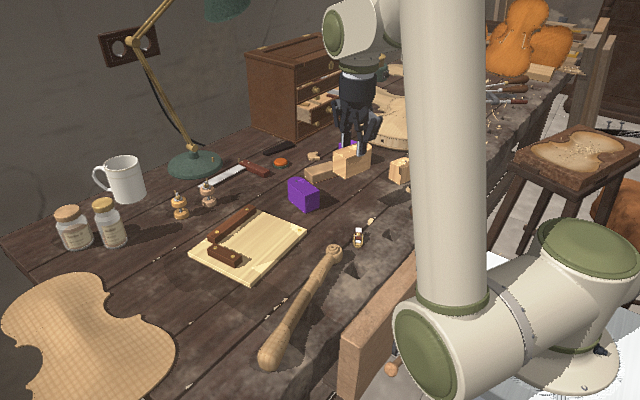

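Block is held, square end away from the palm at about (320,172). I'll check its pose in the grip in an enlarged crop.

Run:
```python
from h import *
im=load("wrist2.npz")["frame"][:,:,::-1]
cv2.imwrite("pics/c5.png",cv2.resize(im[150:270,255:390],None,fx=5,fy=5,interpolation=cv2.INTER_CUBIC))
```

```text
(no output)
```

View pics/c5.png

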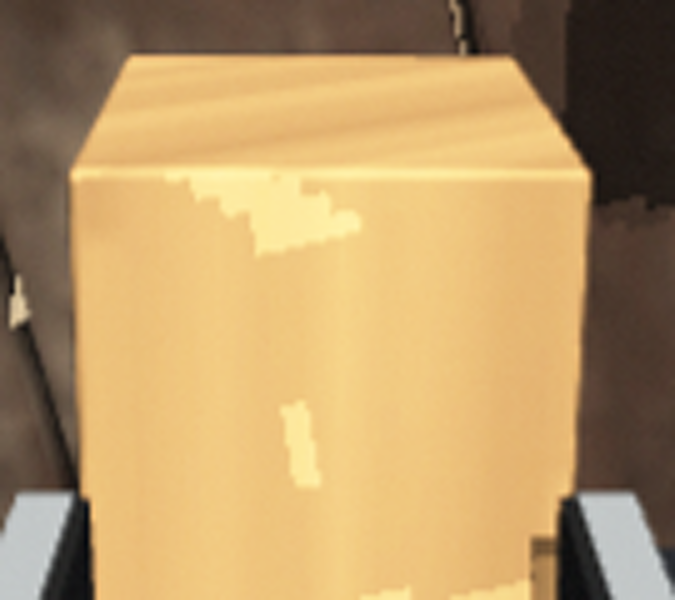

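Run:
```python
from h import *
w=load("wrist2.npz")
A=lambda *p:crop(p,5,255,150)
L=np.array([(-.022,.045,.026),(.022,.045,.026),(-.022,.045,-.026),(.022,.045,-.026),(0,-.045,.026)],float)
U=np.array([A(72,174),A(590,175),A(130,56),A(514,57),(320,360)])
ok,rv,tv=cv2.solvePnP(L,U,w["mtx"],None,flags=cv2.SOLVEPNP_SQPNP)
ok,rv,tv=cv2.solvePnP(L,U,w["mtx"],None,rv,tv,True)
Rc=cv2.Rodrigues(w["rvec"])[0]; R=Rc.T@cv2.Rodrigues(rv)[0]; c=Rc.T@(tv.ravel()-w["tvec"].ravel())
print(c,"\n",R.round(3)); print((cv2.projectPoints(L,rv,tv,w["mtx"],None)[0].reshape(-1,2)-U).round(1))
```

```text
[ 0.46703018 -0.09277288  0.14405132] 
 [[ 0.972  0.234  0.019]
 [-0.234  0.972 -0.008]
 [-0.02   0.003  1.   ]]
[[-0.7 -0. ]
 [ 0.7 -0.2]
 [-0.4  0.5]
 [ 0.5  0.4]
 [-0.1 -0.6]]
```

```bash
python3 -m inch '[[[-1,9,13,6,0,0,19.4],[-1,9,13,6,0,0,19.4],[-1,9,13,6,0,0,19.4],[-1,9,13,6,0,0,19.4],[-1,9,13,6,0,0,19.4],[-1,9,13,6,0,0,19.4]]]' 60
python3 - <<'E'
from rig import env
import cv2,numpy as np
for n in ["wrist"]:
  im=env.get_image(n); cv2.imwrite(f"pics/{n}3.png",im["frame"][:,:,::-1]); np.savez(f"{n}3.npz",**im)
E
```

```text
time_s: 4.55
position: [0.5575, 0.0406, 0.2031]
tool_rot: [[0.994, -0.002, -0.105], [0.105, 0.0, 0.994], [-0.002, -1.0, 0.0]]
ft_force: [0.0, -0.1, -2.4]
grip_width: 0.0413
```

View pics/wrist3.png

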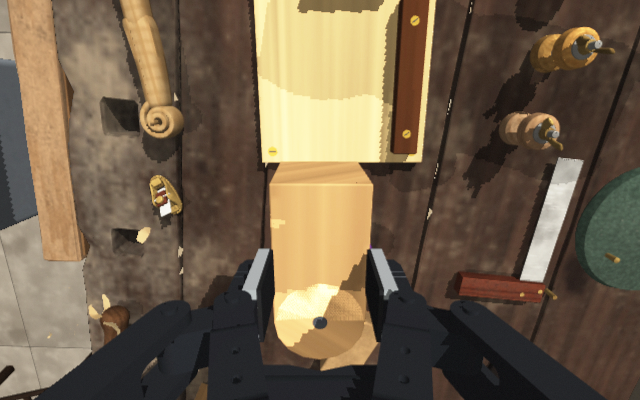

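The wrist view shows the board's near edge at row 162 and the fence's near end at (405,153), but the stop is out of frame. I'll go 8 cm further.

```bash
python3 -m inch '[[[-1,1,6.5,0,0,0,0],[-1,1,6.5,0,0,0,0],[-1,1,6.5,0,0,0,0],[-1,1,6.5,0,0,0,0]]]' 60
python3 - <<'E'
from rig import env
import cv2,numpy as np
for n in ["wrist"]:
  im=env.get_image(n); cv2.imwrite(f"pics/{n}4.png",im["frame"][:,:,::-1]); np.savez(f"{n}4.npz",**im)
  cv2.imwrite("pics/c6.png",cv2.resize(im["frame"][0:200,220:460,::-1],None,fx=3,fy=3,interpolation=cv2.INTER_CUBIC))
E
```

```text
time_s: 5.1
position: [0.5681, 0.1053, 0.2039]
tool_rot: [[0.994, -0.0, -0.105], [0.105, -0.0, 0.994], [-0.0, -1.0, -0.0]]
ft_force: [-1.3, -0.1, -2.7]
grip_width: 0.0413
```

View pics/c6.png

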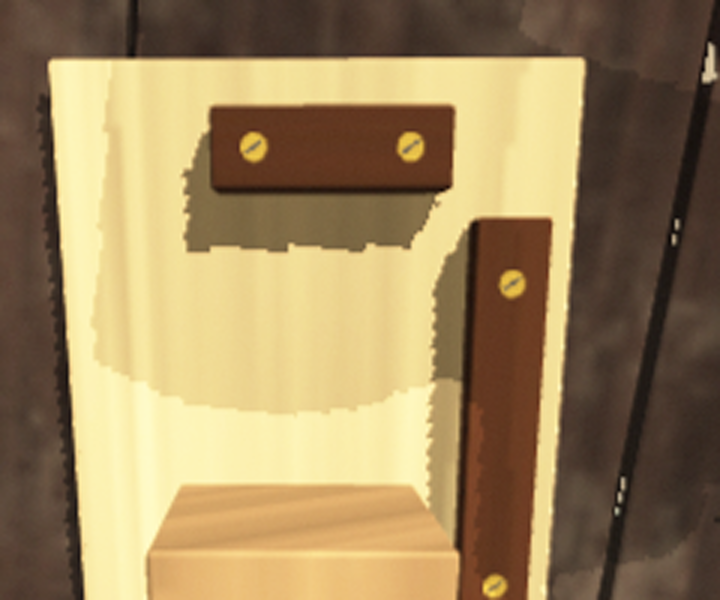

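Run:
```python
from h import *
w=load("wrist4.npz")
im=w["frame"][:,:,::-1]
cv2.imwrite("pics/c7.png",cv2.resize(im[25:95,280:415],None,fx=5.9,fy=5.9,interpolation=cv2.INTER_CUBIC))
A=lambda *p:crop(p,3,220,0)
ob=[((-.135,.04,0),A(49,59)),((.035,.04,0),A(586,58)),((-.083,.024,.018),A(210,105)),((-.008,.024,.018),A(455,104)),((0,-.008,.018),A(480,218)),((.024,-.008,.018),A(552,218))]
x,r=fit([(w,ob)],[.612,.215,.1],.012)
print(x,np.degrees(x[2]));print(r.reshape(-1,2).round(1))
```

```text
[0.61243779 0.21607771 0.10556667] 6.048524898216435
[[-0.3  0.1]
 [ 0.2  0.3]
 [-0.3 -0.1]
 [ 0.5  0.2]
 [-0.9 -0.2]
 [ 0.7 -0.2]]
```

View pics/c7.png

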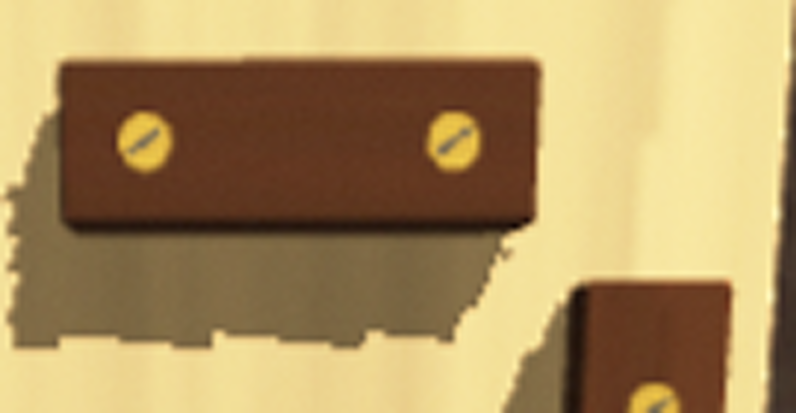

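Jig fit: corner at (0.6124, 0.2161), yaw 6.05°, residuals under 1 px, in agreement with the top view. I'll move to a point set back about 1 cm from both faces, then descend.

```bash
python3 -m inch '[[[-1,1.7,5.5,0,0,0,0.2],[-1,1.7,5.5,-3,0,0,0.2],[-1,1.7,5.5,-8,0,0,0.2],[-1,1.7,5.5,-12,0,0,0.2],[-1,1.7,5.5,-14.5,0,0,0.2],[-1,1.7,5.5,-16,0,0,0.2],[-1,1.7,5.5,-16.2,0,0,0.2],[-1,1.7,5.5,-16.2,0,0,0.2]]]' 60
python3 - <<'E'
from rig import env
import cv2,numpy as np
for n in ["wrist","scene"]:
  im=env.get_image(n); cv2.imwrite(f"pics/{n}5.png",im["frame"][:,:,::-1]); np.savez(f"{n}5.npz",**im)
im=cv2.imread("pics/scene5.png"); cv2.imwrite("pics/c8.png",cv2.resize(im[130:300,170:330],None,fx=3.5,fy=3.5,interpolation=cv2.INTER_CUBIC))
E
```

```text
time_s: 6.15
position: [0.5858, 0.1613, 0.0429]
tool_rot: [[0.994, 0.002, -0.11], [0.11, 0.0, 0.994], [0.002, -1.0, -0.0]]
ft_force: [-0.2, 0.7, -1.0]
grip_width: 0.0417
```

View pics/wrist5.png

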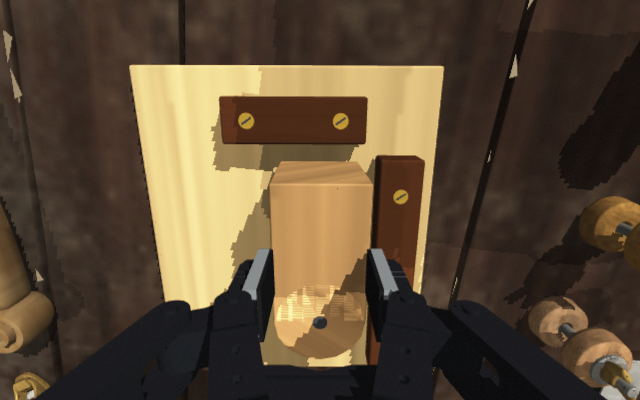

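View pics/c8.png

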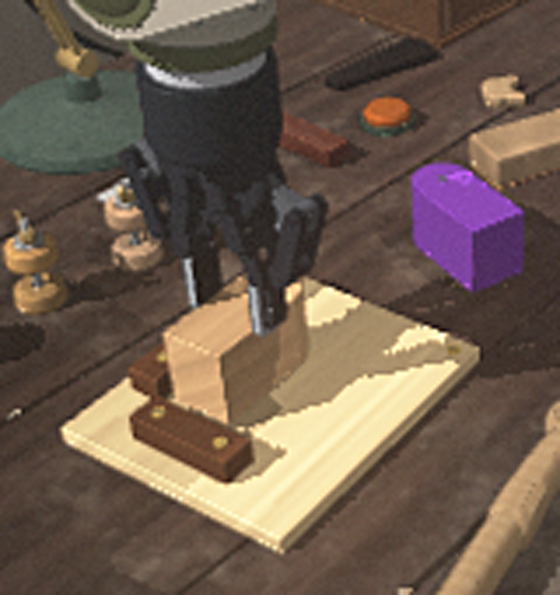

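The block sits square over the bed, about 1 cm from both the stop (row 143) and the fence (column 373). Next is the touch-down.

```bash
python3 -m inch '[[[-1,0,0,-0.3,0,0,0],[-1,0,0,-0.5,0,0,0],[-1,0,0,-0.6,0,0,0],[-1,0,0,-0.6,0,0,0],[-1,0,0,-0.6,0,0,0]]]' 60
```

```text
time_s: 6.88
position: [0.5852, 0.1616, 0.0374]
tool_rot: [[0.994, 0.001, -0.11], [0.11, 0.0, 0.994], [0.001, -1.0, -0.0]]
ft_force: [-4.7, -0.6, 10.3]
grip_width: 0.0417
```

```bash
python3 -m inch '[[[-1,0.3,0.4,0.03,0,0,0],[-1,0.6,0.8,0.03,0,0,0],[-1,0.8,1.0,0.03,0,0,0],[-1,0.9,1.1,0.03,0,0,0],[-1,0.9,1.1,0.03,0,0,0],[-1,0.9,1.1,0.03,0,0,0]]]' 60
```

```text
time_s: 7.62
position: [0.5945, 0.172, 0.0374]
tool_rot: [[0.994, 0.001, -0.11], [0.11, -0.001, 0.994], [0.001, -1.0, -0.001]]
ft_force: [-2.9, -2.9, 6.4]
grip_width: 0.0416
```

```bash
python3 -m inch '[[[-1,0.1,0.01,0,0,0,0],[-1,0.1,0.01,0,0,0,0],[-1,0.1,0.01,0,0,0,0]]]' 60;python3 -m inch '[[[-1,-0.01,0.15,0,0,0,0],[-1,-0.01,0.15,0,0,0,0],[-1,-0.01,0.15,0,0,0,0]]]' 60
```

```text
time_s: 8.0
position: [0.5949, 0.1721, 0.0375]
tool_rot: [[0.994, 0.0, -0.11], [0.11, -0.001, 0.994], [-0.0, -1.0, -0.001]]
ft_force: [-4.5, -2.7, 8.9]
grip_width: 0.0415
time_s: 8.38
position: [0.5949, 0.1725, 0.0375]
tool_rot: [[0.994, 0.0, -0.11], [0.11, -0.003, 0.994], [-0.0, -1.0, -0.003]]
ft_force: [-5.3, -7.8, 10.1]
grip_width: 0.0417
```

```bash
python3 -m inch '[[[-1,0.15,0.2,0.03,0,0,0],[-1,0.3,0.3,0.03,0,0,0],[-1,0.3,0.3,0.03,0,0,0],[-1,0.3,0.3,0.03,0,0,0]]]' 70
python3 - <<'E'
from rig import env
import cv2,numpy as np
for n in ["wrist","scene","top"]:
  im=env.get_image(n); cv2.imwrite(f"pics/{n}6.png",im["frame"][:,:,::-1]); np.savez(f"{n}6.npz",**im)
im=cv2.imread("pics/wrist6.png"); cv2.imwrite("pics/c9.png",cv2.resize(im[60:260,210:450],None,fx=3,fy=3,interpolation=cv2.INTER_CUBIC))
im=cv2.imread("pics/scene6.png"); cv2.imwrite("pics/c10.png",cv2.resize(im[150:300,170:330],None,fx=3.7,fy=3.7,interpolation=cv2.INTER_CUBIC))
E
```

```text
time_s: 8.88
position: [0.5952, 0.1732, 0.0379]
tool_rot: [[0.994, -0.007, -0.11], [0.11, -0.007, 0.994], [-0.008, -1.0, -0.006]]
ft_force: [-16.2, -19.8, 20.1]
grip_width: 0.0416
```

View pics/c9.png

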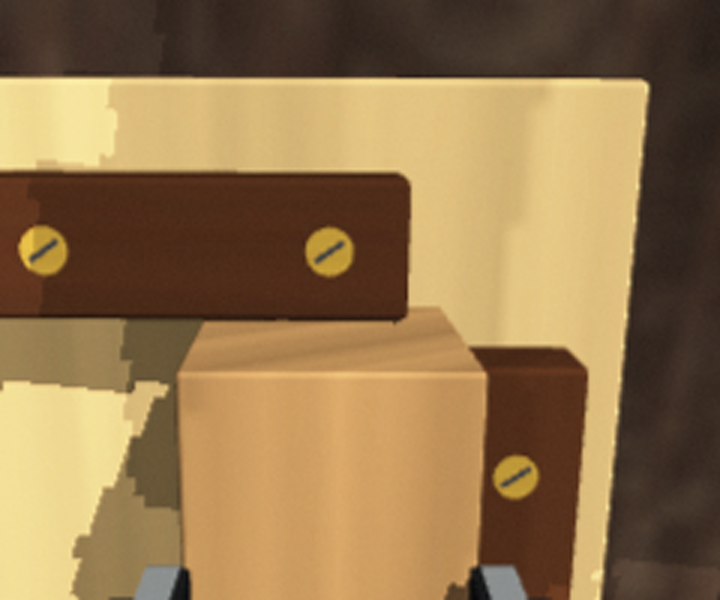

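View pics/c10.png

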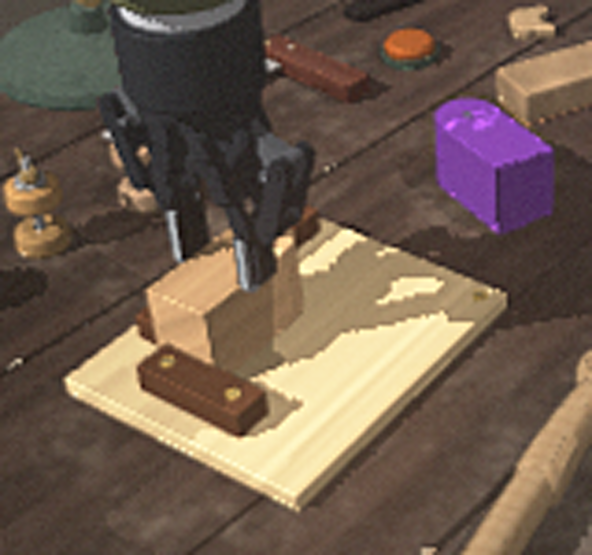

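```bash
python3 -m inch '[[[-1,0.1,0.06,0.08,0,0,0],[-1,0.1,0.06,0.08,0,0,0],[-1,0.1,0.06,0.08,0,0,0],[-1,0.1,0.06,0.08,0,0,0]]]' 80; python3 -m inch '[[[-1,0,0,0,0,0,0],[-1,0,0,0,0,0,0],[-1,0,0,0,0,0,0],[-1,0,0,0,0,0,0],[-1,0,0,0,0,0,0],[-1,0,0,0,0,0,0],[-1,0,0,0,0,0,0],[-1,0,0,0,0,0,0]]]'
python3 - <<'E'
from h import *
from rig import env
im=env.get_image("wrist"); np.savez("w7.npz",**im)
cv2.imwrite("pics/c11.png",cv2.resize(im["frame"][60:240,240:430,::-1],None,fx=3,fy=3,interpolation=cv2.INTER_CUBIC))
im=env.get_image("top");cv2.imwrite("pics/top7.png",im["frame"][:,:,::-1])
E
```

```text
time_s: 9.52
position: [0.5953, 0.1736, 0.0381]
tool_rot: [[0.994, -0.01, -0.11], [0.11, -0.008, 0.994], [-0.01, -1.0, -0.007]]
ft_force: [-18.8, -19.8, 18.2]
grip_width: 0.0411
time_s: 10.52
position: [0.5953, 0.1736, 0.0381]
tool_rot: [[0.994, -0.01, -0.11], [0.11, -0.008, 0.994], [-0.01, -1.0, -0.007]]
ft_force: [-19.3, -20.2, 18.1]
grip_width: 0.0411
```

View pics/c11.png

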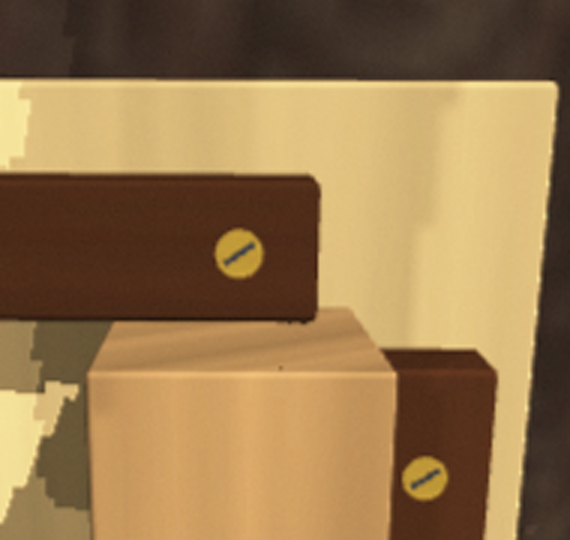

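View pics/top7.png

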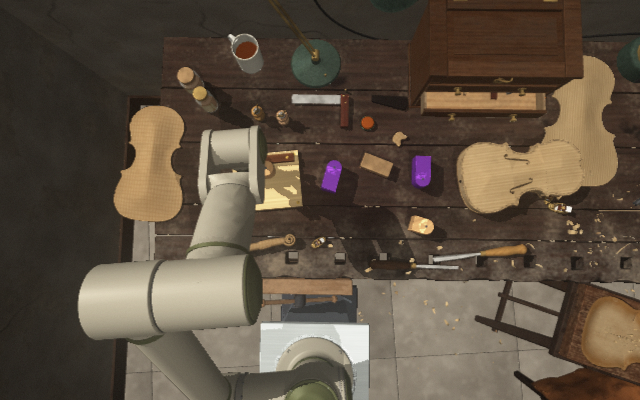

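Run:
```python
from h import *
w=load("w7.npz"); A=lambda *p:crop(p,3,240,60)
c=np.array([.6124,.2161]);th=np.radians(6.05);R=np.array([[np.cos(th),-np.sin(th)],[np.sin(th),np.cos(th)]])
for n,p,z in [("sqL",A(88,373),.064),("sqR",A(397,374),.064),("sqRbot?",A(350,308),.012),("board far R",A(558,82),.012),("dot",None,.064)]:
    if p is None: continue
    q=unproj(w,*p,z); print(n,q.round(4),"jig mm",(R.T@(q[:2]-c)*1000).round(1))
```

```text
sqL [0.5705 0.2114 0.064 ] jig mm [-42.2  -0.3]
sqR [0.6136 0.2161 0.064 ] jig mm [ 1.2 -0.1]
sqRbot? [0.6119 0.2152 0.012 ] jig mm [-0.6 -0.8]
board far R [0.6427 0.2594 0.012 ] jig mm [34.7 39.9]
```

The forces hold steady, and the square end measures within 1 mm of the stop. The tool leans about 0.6° towards the fence, so I'll trim that out to keep the block flat.

```bash
python3 -m inch '[[[-1,0,0,0,0.3,-0.5,0],[-1,0,0,0,0.5,-1,0],[-1,0,0,0,0.5,-1,0],[-1,0,0,0,0.5,-1,0],[-1,0,0,0,0.5,-1,0],[-1,0,0,0,0.5,-1,0]]]'
python3 - <<'E'
from h import *
from rig import env
im=env.get_image("wrist"); np.savez("w8.npz",**im)
cv2.imwrite("pics/c12.png",cv2.resize(im["frame"][60:240,240:430,::-1],None,fx=3,fy=3,interpolation=cv2.INTER_CUBIC))
E
```

```text
time_s: 11.38
position: [0.5951, 0.1738, 0.0378]
tool_rot: [[0.994, 0.007, -0.11], [0.11, 0.001, 0.994], [0.007, -1.0, 0.0]]
ft_force: [-18.8, -20.6, 16.3]
grip_width: 0.0412
```

View pics/c12.png

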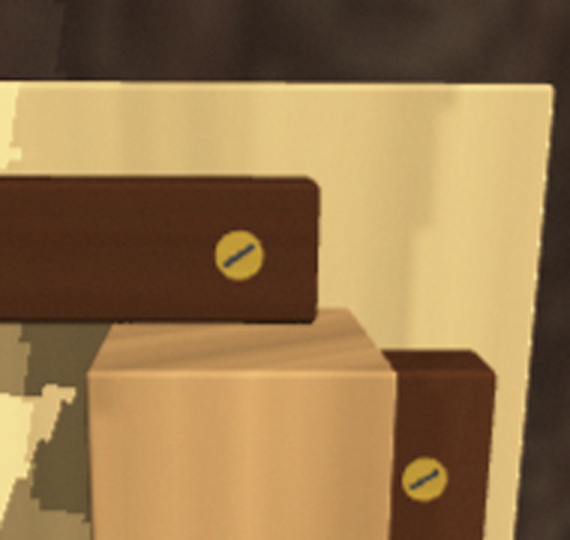

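The picture shows the square end flush along the stop (row 322) and the block's side flush on the fence (column 392). The tool is within 0.4° of vertical and the push is steady, so I'm handing in.

Run:
```python
from rig import env
print(env.close_job()); s=env.observe(); print(s["time_s"],s["position"],s["ft_force"],s["grip_width"])
```

```text
the job is handed in; nothing more can be done
None
the job is handed in; nothing more can be done
```

I picked up the long maple block, set it flat on the jig with its square end to the stop, and slid it into the corner. I handed the job in at about 11.4 s, still gripping it at 80 N and pressing it against both faces; no verdict is reported.

**Push:** the last wrist reading was about 21 N along the jig x (fence) and 18 N along y (stop), with 16 N downward. These are totals at the wrist. The force on each face was not measured separately, and board friction is included, but extra travel in both directions was stopped by the faces.

**Position:** the wrist images put the square end within about 1 mm of the stop. The block's fence side read +1.2 mm at the top and −0.6 mm at the bottom. That could be a slight lean of up to 0.03 rad (limit 0.05) or pixel error. I trimmed the tool back to within 0.4° of vertical afterwards and did not measure the lean again.

**Other readings:** the gripper reported about 41 mm opening on the 44 mm block throughout, which I took as a sensor offset. In the last top view the spare block, cork block, brass plane and purple look-alikes were still in their starting places by eye. I did not try to read the state during the last second; nothing could be read after the hand-in.

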